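# Store two round flasks in a cushioned stand and close its cover

## Task

Pick the two round-bottomed amber flasks off their cork rings and set each one gently, without dropping or pressing it, into the dimple cup of its cap's colour in the stand, upright. Once both sit in their cups, lower the stand's clear hinged cover gently all the way down onto its front stops, and leave the loose things round about where they are.

Things in the scene. Friction and masses are not known exactly. Their poses are not given: they have to be found in the camera images.
- flask_blue_mid (a point): centre (52 mm above the bottom) of the loose amber glass flask with the BLUE cap, 104 mm high; z up when upright. Ball bulb 60 mm in diameter, 22 mm neck, cylindrical cap 26 mm in diameter from 16 to 52 mm above this point: grasp the cap.
- flask_orange_mid (a point): the same point of the like flask with the ORANGE cap; which flask is on which cork ring changes
- flask_blue: the flask with the blue cap; origin at the lowest point of its bulb. 0.14 kg, heavy at the bottom, so it tends to right itself in a cup. Starts upright on a cork ring; which flask is on which ring changes.
- flask_orange: the flask with the orange cap, same axes; origin at the lowest point of the bulb
- cork_ring_0: cork ring (dished, 68 mm diameter, 18 mm high), fixed on the worktop; origin at the centre of its underside. A flask on it has its bottom 3 mm above the worktop.
- cork_ring_1: a second such cork ring
- stand: fixed stand: grey plate 210 x 250 x 12 mm, deck on it 130 x 200 mm (top at 38 mm) with two dimple cups; posts up to 150 mm high at y = +-112 mm, x = +80 (hinge) and -50 mm (rubber stops for the cover). Origin at the centre of the underside; x points to the hinge, away from the robot, y along the row of cups, z up.
- pocket_blue (a point): BLUE dimple cup, 68 mm in diameter, 48 mm to +y of the stand's centre: the point where a bulb's lowest point comes to rest, 27 mm above the worktop when empty; rim 15 mm above it. A seated cap's middle is 86 mm above it. On a soft spring (800 N/m): sinks 2 mm under a flask, at most 10 mm. Set down within 5 mm of its centre, a flask settles well.
- pocket_orange (a point): the like point of the ORANGE dimple cup, 48 mm to -y of the stand's centre
- cover (a joint): angle of the clear cover, rad: 0 = lying level on the front stops (closed), pi/2 = upright, starts at 1.8 to 2.0, leaning back away from the robot; limit 2.15. A stiff hinge (0.3 N m) holds it where it is left: 1 to 4 N at the bar moves it.
- cover_bar (a point): middle of the black round handle bar (12 mm diameter, 130 mm long along the stand's y, gap of 41 mm to the cover's edge) at the cover's free edge, 185 mm from the hinge. It can turn between gripper fingers. Closed, it lies 143 mm above the worktop, 105 mm to -x of the stand's centre. Frame turns with the cover.
- cover_hinge (a point): middle of the cover's hinge line, which runs along the stand's y: 143 mm above the worktop, 80 mm to +x of the stand's centre. At cover angle q the bar is 185*cos(q) mm to the stand's -x of it and 185*sin(q) mm above it. The closed cover clears seated caps by about 12 mm.
- tape_roll: bystander: roll of beige tape, 66 mm diameter, 19 mm high; origin at the centre of its underside
- timer: bystander: white square timer, 64 x 64 x 19 mm; origin at the centre of its underside
- yellow_meter: bystander: yellow hand meter, 170 x 66 x 31 mm; origin at the centre of its underside
Mind the look-alikes: they are no part of the job. What is shaped like the flask_blue but red is not meant.

How it is judged:
By the outcome, as a careful person would: the job done as asked, in the order asked, and still so for the second after the job is handed in, with the robot touching nothing.
It also fails if it takes over 72 s, if anything falls off the work surface, if the arm or the gripper's body presses on something with over 40 N, if the wrist force passes 120 N, or if a joint passes its speed limit or range.

## Robot

A 6-joint arm with a two-finger parallel gripper is mounted at the origin on a cart in front of the work surface, level with it; the furniture and walls round the work are solid. World frame = base frame: x ahead of the robot, y to its left, z up, the work surface at z = 0. Lengths are in mm, angles in degrees, forces in N, time in s.
With the tool pointing down it reaches from about 350 to 850 mm from the base axis. Payload 8.1 kg.
Tool frame: the origin (TCP) lies midway between the tips of the shut fingers; the grasp point (between the pads) lies grip_depth behind it (grip_depth is the distance from the TCP to the grasp point, in mm); z points along the fingers, y is the line along which they close (so a half turn about z gives the same grasp; the last joint's range is limited). The gripper opens to 85 mm and grips with 20 to 120 N. Pads are 22 mm wide; open, the fingers measure 114 mm over their backs; the gripper's body (76 mm by 85 mm) begins 54 mm behind the grasp point. The pads swing forward as they close: fully open they stand 13 mm farther back than shut.
Start: joints at [-73.992, 7.471, 85.268, -0, 87.261, -4.893], TCP at [214.078, -560.514, 231.292] pointing down, gripper open.
Joint ranges: [-169.43, 169.43], [-51.17, 129.36], [1.28, 143.12], [-76.62, 256.62], [0, 156.53], [-152.29, 152.29]. Speed limits (degrees/s): [136.94, 136.94, 159.86, 180, 180, 180].

## Interface

Orientations are given as [roll, pitch, yaw] about the fixed x, y, z axes, in that order (R = Rz(yaw) Ry(pitch) Rx(roll)).
In Python, from bench import sense, snapshot, hand_in, grip_depth gives the robot as it stands. The module is installed in compiled form; this text tells all that it offers.
- The arm moves only by the tool apply_moves, never from a script. Its argument "series" is text: rows parted by semicolons, each of 5 numbers parted by spaces: the shift along the tool's x, y, z each as a share of 0.3 m, from -1 to 1, then the turn about the tool's z as a share of 2 rad, from -1 to 1, then the gripper's target within -1 to 1 (shut at 1, half-way at 0, fully open at -1). In form: tx ty tz twist gripper; .... A call has 1 to 5 rows; each row shifts and turns the commanded pose from where the row before left it, along the tool's axes as they then stand; what a row does not reach is not made up. A row lasts 1/12 s, in which the tool goes at most 41.7 mm and 7.16 degrees, less where a joint would pass 70% of its speed; a pose out of reach is approached as far as the arm can. A call with a number of a shift or a turn outside -1 to 1 is refused whole. A call with a gripper value outside its range is refused whole. The fingers move at their own pace and stop on an object; "squeeze" is the grip in N (left out, the last holds). Time passes only in rows, so rows that do not move let the fingers close. It gives the time, the measured TCP pose, the force, the opening and the grip force at its end, in the units of the state.
- sense(): the state, without advancing time (a new reading comes with each control period).
- snapshot(name): name is "scene" or "top"; returns a dict with "frame" (420x560x3 uint8, blue, green, red), "depth" (420x560 float32, mm along the optical axis (not along the pixel's ray), 0 where there is no reading), "intrinsics" (3x3 intrinsics, pixels), "extrinsics" (4x4, takes a point from camera to world coordinates). Camera axes: x right, y down, z forward; pixel columns grow to the right and rows downward; lengths in mm; the calibration is good to about 2 mm. A picture is of the moment at which its call begins.
- hand_in(): hands the job in; it is judged then, once.
The state is a dict: "time": time; "joint_pos": joint angles; "qd": joint speeds; "joint_efforts": joint torques, N m; "tool_pos": TCP position; "tcp_rot": TCP orientation; "ft_force": force on the tool from outside, world axes, zero at the start; "wrist_torque": the same for the moment, N m; "finger_gap": finger opening in mm; "grip_force": force on a finger pad.
Only numpy, scipy, OpenCV 4.12 (cv2) and the standard library are available. Lean on these libraries where they do the work, as an engineer would, in place of code of your own. Each camera call takes 0.05 s, during which the arm holds its last target. There are 200 camera calls.

## Working session

There is one attempt and no reset: what is moved stays moved. The work goes in short steps, Python scripts to look and compute and a tool call to move; the robot and the scene stay as the last step left them, time stands still between calls to the robot, and variables do not carry over. Pictures are saved under pics/ and viewed, at most 10 in all, crops included, and the job is handed in when it is done.

Besides the shell and the picture viewer there is one more tool, called as a command line: name --argument value ..., lists and objects as JSON in quotes. apply_moves: Moves the arm, as the interface text tells. Its arguments: {"type":"object","properties":{"series":{"type":"string"},"squeeze":{"type":"number"}},"required":["series"]}

```bash
mkdir -p pics; cat > h.py <<'E'
from bench import sense,snapshot,grip_depth
import numpy as np,cv2
def snap(n,fn=None):
    s=snapshot(n)
    if fn: cv2.imwrite('pics/'+fn,s['frame'])
    return s
def pt(s,u,v,d=None,z=None):
    K=s['intrinsics'];T=s['extrinsics']
    r=np.linalg.inv(K)@[u,v,1]
    if z is not None:
        w=T[:3,:3]@r; return T[:3,3]+w*(z-T[2,3])/w[2]
    if d is None: d=s['depth'][int(v),int(u)]
    return (T@np.r_[r*d,1])[:3]
def px(s,p):
    c=np.linalg.inv(s['extrinsics'])@np.r_[p,1]; q=s['intrinsics']@c[:3]; return q[:2]/q[2]
E
python3 - <<'E'
from h import *
np.set_printoptions(precision=1,suppress=True)
print(sense(),grip_depth)
for n in('top','scene'):
    s=snap(n,n+'0.png');print(s['extrinsics'],s['intrinsics'])
    np.savez(n+'0.npz',**s)
E
```

```text
{'time': 0.0, 'joint_pos': array([-74. ,   7.5,  85.3,  -0. ,  87.3,  -4.9]), 'qd': array([-0. , -0. ,  0. ,  0. , -0.1,  0. ]), 'joint_efforts': array([ -0. , -56.9, -50.1,  -0. ,   0. ,   0. ]), 'tool_pos': array([ 213.9, -560. ,  230.3]), 'tcp_rot': array([-179.9,   -0. ,   20.9]), 'ft_force': array([0.8, 0. , 0.2]), 'wrist_torque': array([0., 0., 0.]), 'grip_force': 0.0, 'finger_gap': 85.41263108582424} 18.700000000000003
[[   0.    -1.     0.1  461.9]
 [  -1.    -0.     0.     5.9]
 [   0.    -0.1   -1.  1170.5]
 [   0.     0.     0.     1. ]] [[384.3   0.  278.6]
 [  0.  384.3 208.4]
 [  0.    0.    1. ]]
[[   0.2   -0.5    0.9 -706.6]
 [  -1.    -0.1    0.2 -230.7]
 [  -0.    -0.9   -0.5  784.8]
 [   0.     0.     0.     1. ]] [[443.7   0.  287. ]
 [  0.  443.7 201.4]
 [  0.    0.    1. ]]
```

View pics/top0.png

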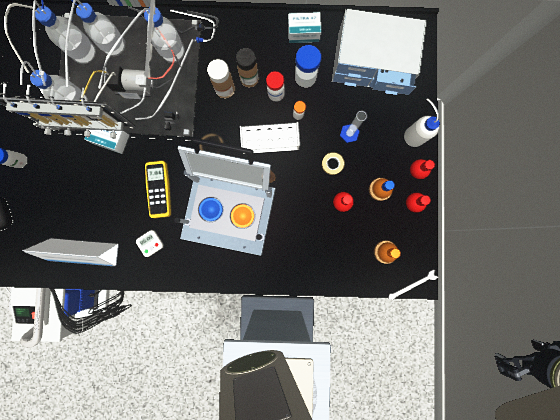

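View pics/scene0.png

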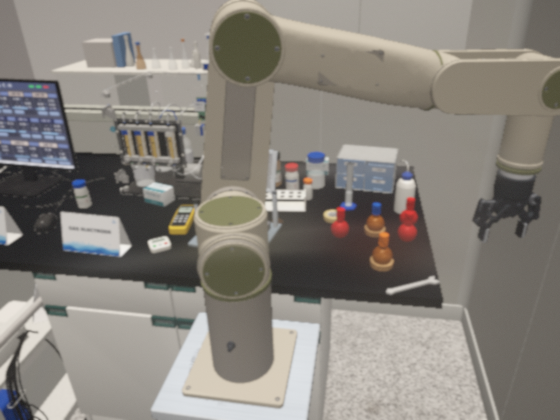

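The top view shows the blue-capped flask at about (388,186), the orange-capped one at about (395,253), the cups at (210,209) blue and (242,215) orange, and the bar near the stand's upper edge. I'll enlarge both areas next.

```bash
python3 - <<'E'
from h import *
f=cv2.imread('pics/top0.png')
a=cv2.resize(f[170:270,360:430],None,fx=5,fy=5,interpolation=cv2.INTER_CUBIC)
b=cv2.resize(f[140:260,170:280],None,fx=4,fy=4,interpolation=cv2.INTER_CUBIC)
o=np.zeros((500,800,3),np.uint8);o[:500,:350]=a;o[:480,355:795]=b
cv2.imwrite('pics/c0.png',o)
np.set_printoptions(precision=1,suppress=True)
s=np.load('top0.npz')
hsv=cv2.cvtColor(f,cv2.COLOR_BGR2HSV)
for nm,lo,hi,x0,x1 in(('blue',(100,120,60),(130,255,255),360,430),('orange',(12,180,200),(25,255,255),360,430),('blue',(100,150,60),(130,255,255),190,228),('orange',(10,150,100),(25,255,255),225,262)):
    m=cv2.inRange(hsv,lo,hi); 
    k=np.zeros_like(m);k[170:270,x0:x1]=m[170:270,x0:x1]
    n,l,st,c=cv2.connectedComponentsWithStats(k)
    i=1+np.argmax(st[1:,4]);u,v=c[i];print(nm,c[i],st[i],s['depth'][int(round(v)),int(round(u))],pt(s,u,v,z=107),pt(s,u,v,z=32),pt(s,int(u+.5),int(v+.5)))
E
```

```text
blue [388.1 185.2] [382 180  13  11 103] 1072.4921 [ 615.6 -297.2  107. ] [ 626.4 -318.6   32. ] [ 616.3 -297.   106.5]
orange [395.9 252.4] [390 248  10  10  45] 1060.5734 [ 430. -320.  107.] [ 427.7 -343.    32. ] [ 430.9 -321.1  104.5]
blue [210.2 209. ] [199 198  24  23 428] 1145.5457 [534.8 195.8 107. ] [540.  209.2  32. ] [540.1 210.7  27.7]
orange [242.  214.9] [231 204  23  22 364] 1144.0714 [520.9 107.3 107. ] [525.  114.4  32. ] [525.  114.7  28. ]
```

View pics/c0.png

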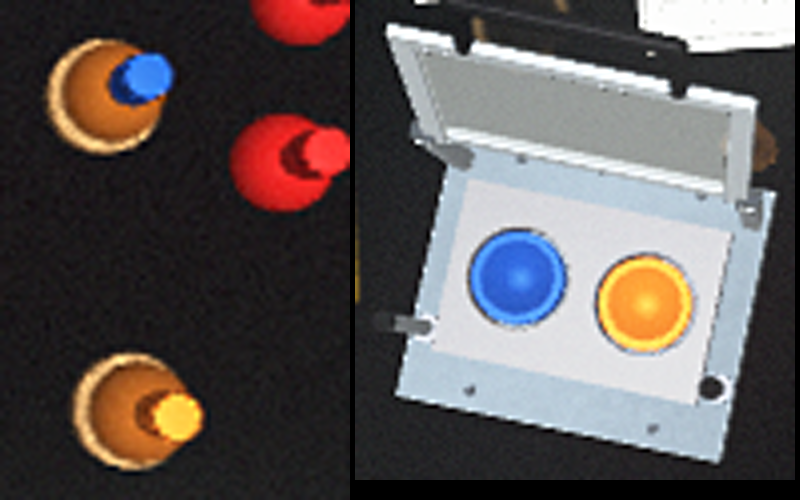

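```bash
cat >> h.py <<'E'
def mv(target,yaw=None):
    "shift in tool axes (units of 0.3 m) from measured pose, twist units"
    s=sense();R=cv2.Rodrigues(np.zeros(3))[0]
    from scipy.spatial.transform import Rotation as Ro
    R=Ro.from_euler('xyz',s['tcp_rot'],degrees=True).as_matrix()
    d=R.T@(np.array(target)-s['tool_pos'])
    print('t',round(s['time'],2),'pos',s['tool_pos'].round(1),'rot',s['tcp_rot'].round(1),'F',s['ft_force'].round(1),'gap',round(s['finger_gap'],1),'tool mm',d.round(1),'units',(d/300).round(4),'rows',round(np.linalg.norm(d)/41.7,1))
    if yaw is not None: print('twist deg',round(-(yaw-s['tcp_rot'][2]),1),'units',round(np.radians(-(yaw-s['tcp_rot'][2]))/2,3))
E
python3 - <<'E'
from h import *
np.set_printoptions(precision=1,suppress=True)
s=np.load('top0.npz')
b=pt(s,389.6,185,z=107);o=pt(s,395.1,253,z=107)
cb=pt(s,210.2,209,z=40);co=pt(s,242,214.9,z=40)
print(b,o,cb,co,np.linalg.norm(cb-co))
d=(cb-co)/np.linalg.norm(cb-co);yaw=np.degrees(np.arctan2(d[1],d[0]));print(yaw)
# image points of cover bar: crop bar spans
m=(cb+co)/2
x=np.array([d[1],-d[0],0]);print('mid',m,'x',x)
for q in(1.8,1.9,2.0):
    h=m+x*80;h[2]=143;p=h-x*185*np.cos(q);p[2]+=185*np.sin(q);print(q,p,px(s,p),[px(s,p+k*65*d) for k in(-1,1)])
# neighbours: centroid of points higher than 60mm near blue flask
K=s['intrinsics'];
P=np.array([pt(s,u,v) for v in range(150,270) for u in range(330,438)])
P=P[(P[:,2]>98)&(P[:,2]<125)]
print(len(P)); import scipy.cluster.hierarchy as H
l=H.fclusterdata(P[:,:2],15,'distance')
for i in set(l): print((l==i).sum(),P[l==i].mean(0))
mv([*b[:2],230],yaw)
E
```

```text
[ 616.3 -301.3  107. ] [ 428.2 -317.8  107. ] [539.3 207.9  40. ] [524.6 113.5  40. ] 95.47799295069137
81.14627640421931
mid [532.  160.7  40. ] x [ 1.  -0.2  0. ]
1.8 [652.6 141.9 323.2] [219.6 150.1] [array([248.1, 155.3]), array([191.1, 144.8])]
1.9 [670.1 139.2 318.1] [221.4 142.9] [array([249.8, 148.1]), array([193.1, 137.7])]
2.0 [687.1 136.5 311.2] [223.3 136.4] [array([251.4, 141.5]), array([195.3, 131.2])]
375
80 [ 428.5 -316.1  106.2]
70 [ 573.6 -183.2  103.9]
77 [ 616.8 -298.6  106.4]
74 [ 678.4 -412.5  103.5]
74 [ 577.8 -400.5  103.7]
t 0.1 pos [ 214.  -560.   230.3] rot [-179.9   -0.    20.9] F [-0.1 -0.5 -0.5] gap 85.5 tool mm [468.2 -98.1   0.6] units [ 1.6 -0.3  0. ] rows 11.5
twist deg -60.2 units -0.526
```

apply_moves --series "0.13 -0.0273 0 0 -1; 0.13 -0.0273 0 0 -1; 0.13 -0.0273 0 0 -1; 0.13 -0.0273 0 0 -1; 0.13 -0.0273 0 0 -1" --squeeze 25

```text
time: 0.52
tool_pos: [382.7, -451.3, 230.8]
tcp_rot: [-180.0, 0.0, 20.9]
ft_force: [0.3, 0.3, -0.0]
finger_gap: 85.4
grip_force: 0.0
```

apply_moves --series "0.13 -0.0273 0 0 -1; 0.13 -0.0273 0 0 -1; 0.13 -0.0273 0 0 -1; 0.13 -0.0273 0 0 -1; 0.13 -0.0273 0 0 -1"

```text
time: 0.93
tool_pos: [550.4, -343.3, 230.8]
tcp_rot: [-180.0, 0.0, 20.9]
ft_force: [1.1, -0.7, 0.3]
finger_gap: 85.3
grip_force: 0.0
```

apply_moves --series "0.13 -0.0273 0 0 -1; 0.13 -0.0273 0 0 -1; 0 0 0 -0.0584 -1; 0 0 0 -0.0584 -1; 0 0 0 -0.0584 -1"

```text
time: 1.35
tool_pos: [616.7, -300.5, 230.0]
tcp_rot: [-179.9, 0.0, 41.4]
ft_force: [-0.4, -0.1, -1.0]
finger_gap: 85.2
grip_force: 0.0
```

apply_moves --series "0 0 0 -0.0584 -1; 0 0 0 -0.0584 -1; 0 0 0 -0.0584 -1; 0 0 0 -0.0584 -1; 0 0 0 -0.0584 -1"

```text
time: 1.77
tool_pos: [616.0, -301.5, 230.5]
tcp_rot: [-179.9, -0.0, 74.8]
ft_force: [0.0, -0.3, 0.1]
finger_gap: 85.4
grip_force: 0.0
```

apply_moves --series "0 0 0 -0.0584 -1; 0 0 0 0 -1; 0 0 0 0 -1"

```text
time: 2.02
tool_pos: [616.0, -301.6, 230.7]
tcp_rot: [-180.0, -0.0, 80.9]
ft_force: [-0.9, -0.2, -1.0]
finger_gap: 85.2
grip_force: 0.0
```

```bash
python3 -c "
from h import *
mv([616.5,-300,71],81.1)"
```

```text
t 2.02 pos [ 616.  -301.6  230.7] rot [-180.    -0.    80.9] F [-0.9 -0.2 -1. ] gap 85.2 tool mm [  1.6   0.4 159.7] units [0.0054 0.0012 0.5324] rows 3.8
twist deg -0.2 units -0.002
```

apply_moves --series "0.005 0.001 0.12 0 -1; 0 0 0.12 0 -1; 0 0 0.12 0 -1; 0 0 0.09 0 -1; 0 0 0.05 0 -1"

```text
time: 2.43
tool_pos: [614.2, -298.8, 76.0]
tcp_rot: [-179.6, -0.1, 80.9]
ft_force: [-0.3, 1.0, -0.2]
finger_gap: 85.8
grip_force: 0.0
```

apply_moves --series "0 0 0.032 0 -1; 0 0 0 0 0; 0 0 0 0 0.2; 0 0 0 0 0.3; 0 0 0 0 1"

```text
time: 2.85
tool_pos: [618.3, -301.2, 74.6]
tcp_rot: [179.8, 0.1, 81.1]
ft_force: [1.0, -0.2, 0.3]
finger_gap: 38.7
grip_force: 0.0
```

apply_moves --series "0 0 0 0 1; 0 0 0 0 1; 0 0 0 0 1; 0 0 0 0 1; 0 0 0 0 1"

```text
time: 3.27
tool_pos: [618.0, -301.0, 74.0]
tcp_rot: [179.8, 0.1, 81.1]
ft_force: [-0.5, 0.8, 6.9]
finger_gap: 25.1
grip_force: 24.5
```

```bash
python3 -c "
from h import *
mv([616.5,-300,250],81.1);snap('top','g1.png');s=snap('scene','g1s.png')
f=s['frame'];f=cv2.resize(f[180:300,320:470],None,fx=5,fy=5);cv2.imwrite('pics/g1c.png',f)"
```

```text
t 3.27 pos [ 618. -301.   74.] rot [1.798e+02 1.000e-01 8.110e+01] F [-0.5  0.8  6.9] gap 25.1 tool mm [   0.6   -1.  -176. ] units [ 0.0019 -0.0035 -0.5866] rows 4.2
twist deg 0.0 units 0.0
```

View pics/g1c.png

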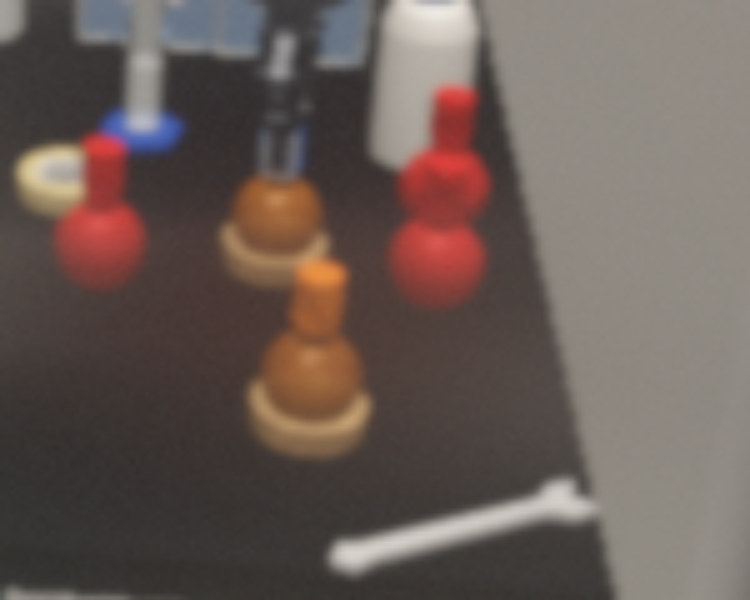

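The picture shows the jaws on the blue cap at crop (282,150), with the flask upright in its ring and everything else untouched. Next I lift it.

apply_moves --series "0 0 -0.01 0 1; 0 0 -0.03 0 1; 0 0 -0.08 0 1; 0 0 -0.12 0 1; 0 0 -0.13 0 1" --squeeze 30

```text
time: 3.78
tool_pos: [615.1, -299.3, 181.7]
tcp_rot: [-179.7, -0.1, 81.1]
ft_force: [0.3, -1.4, -1.0]
finger_gap: 25.2
grip_force: 29.7
```

apply_moves --series "0 0 -0.13 0 1; 0 0 -0.08 0 1; 0 0 -0.03 0 1; 0 0 0 0 1; 0 0 0 0 1"

```text
time: 4.2
tool_pos: [616.5, -300.2, 253.7]
tcp_rot: [-180.0, -0.0, 81.1]
ft_force: [-0.9, 0.4, -2.1]
finger_gap: 25.2
grip_force: 29.8
```

```bash
python3 -c "
from h import *
mv([539.3,207.9,250],81.1)"
```

```text
t 4.2 pos [ 616.5 -300.2  253.7] rot [-180.    -0.    81.1] F [-0.9  0.4 -2.1] gap 25.2 tool mm [ 490.1 -154.6    4. ] units [ 1.6336 -0.5154  0.0133] rows 12.3
twist deg 0.0 units 0.0
```

apply_moves --series "0.03 -0.0095 0 0 1; 0.07 -0.0221 0 0 1; 0.1 -0.0315 0 0 1; 0.12 -0.0379 0 0 1; 0.12 -0.0379 0 0 1"

```text
time: 4.62
tool_pos: [593.9, -161.4, 250.9]
tcp_rot: [-179.7, -0.1, 81.1]
ft_force: [0.8, 0.5, -1.2]
finger_gap: 25.3
grip_force: 29.8
```

apply_moves --series "0.12 -0.0379 0 0 1; 0.12 -0.0379 0 0 1; 0.12 -0.0379 0 0 1; 0.12 -0.0379 0 0 1; 0.12 -0.0379 0 0 1"

```text
time: 5.03
tool_pos: [565.1, 25.5, 251.5]
tcp_rot: [-179.7, 0.0, 81.1]
ft_force: [0.4, 0.4, -1.0]
finger_gap: 25.4
grip_force: 29.8
```

apply_moves --series "0.12 -0.0379 0 0 1; 0.12 -0.0379 0 0 1; 0.12 -0.0379 0 0 1; 0.1 -0.0315 0 0 1; 0.07 -0.0221 0 0 1"

```text
time: 5.45
tool_pos: [539.6, 191.1, 251.5]
tcp_rot: [-179.7, 0.1, 81.3]
ft_force: [0.3, 0.4, -1.3]
finger_gap: 25.3
grip_force: 29.8
```

apply_moves --series "0.04 -0.0126 0 0 1; 0.0236 -0.0074 0 0 1; 0 0 0 0 1; 0 0 0 0 1; 0 0 0 0 1"

```text
time: 5.87
tool_pos: [539.6, 206.4, 254.3]
tcp_rot: [-180.0, 0.0, 81.1]
ft_force: [0.8, 0.2, -1.2]
finger_gap: 25.4
grip_force: 29.8
```

```bash
python3 -c "
from h import *
mv([539.3,207.9,110],81.1)"
```

```text
t 5.87 pos [539.6 206.4 254.3] rot [-180.     0.    81.1] F [ 0.8  0.2 -1.2] gap 25.4 tool mm [  1.5  -0.5 144.3] units [ 0.005  -0.0016  0.4808] rows 3.5
twist deg -0.0 units -0.0
```

apply_moves --series "0.005 -0.002 0.08 0 1; 0 0 0.11 0 1; 0 0 0.11 0 1; 0 0 0.09 0 1; 0 0 0.05 0 1"

```text
time: 6.28
tool_pos: [537.3, 207.1, 118.5]
tcp_rot: [-179.7, 0.1, 81.0]
ft_force: [-0.7, 0.1, -1.8]
finger_gap: 25.2
grip_force: 29.8
```

apply_moves --series "0 0 0.025 0 1; 0 0 0.01 0 1; 0 0 0.005 0 1; 0 0 0 0 1; 0 0 0 0 1"

```text
time: 6.7
tool_pos: [540.3, 209.4, 112.5]
tcp_rot: [179.9, -0.1, 81.1]
ft_force: [0.6, 0.5, -1.1]
finger_gap: 25.2
grip_force: 29.8
```

```bash
python3 -c "
from h import *
mv([539.3,207.9,98],81.1);s=snap('scene');t=snap('top')
print(px(s,[539,208,40]),px(t,[539,208,40]))
a=cv2.resize(s['frame'][140:260,170:300],None,fx=3,fy=3);b=cv2.resize(t['frame'][140:260,170:280],None,fx=3,fy=3)
cv2.imwrite('pics/p1.png',np.hstack([a,b]))"
```

```text
t 6.7 pos [540.3 209.4 112.5] rot [ 1.799e+02 -1.000e-01  8.110e+01] F [ 0.6  0.5 -1.1] gap 25.2 tool mm [-1.7 -0.8 14.5] units [-0.0056 -0.0026  0.0482] rows 0.3
twist deg 0.0 units 0.0
[221.79574816 223.74202087] [210.15049067 209.10790322]
```

View pics/p1.png

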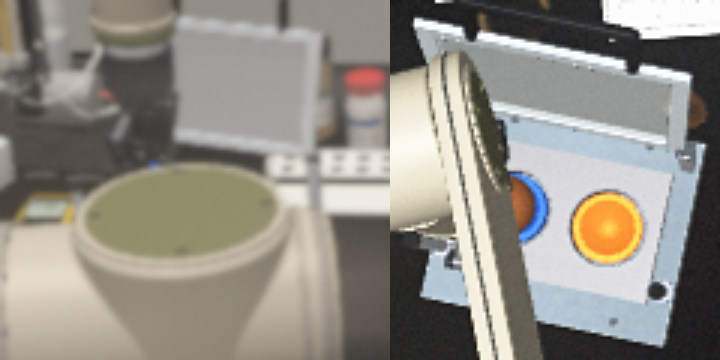

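The flask hangs inside the blue cup's rim (amber at crop (520,205), cup centred at about (510,207)). I'll lower it while watching the force.

apply_moves --series "-0.004 -0.002 0.015 0 1; 0 0 0.01 0 1; 0 0 0.005 0 1; 0 0 0 0 1; 0 0 0 0 1"

```text
time: 7.22
tool_pos: [538.1, 208.2, 101.4]
tcp_rot: [-180.0, 0.0, 81.1]
ft_force: [0.3, -0.6, -1.3]
finger_gap: 25.2
grip_force: 29.8
```

apply_moves --series "0 0 0.007 0 1; 0 0 0 0 1; 0 0 0 0 1; 0 0 0 0 1"

```text
time: 7.55
tool_pos: [538.3, 208.3, 99.6]
tcp_rot: [180.0, -0.0, 81.1]
ft_force: [0.0, 0.2, -1.5]
finger_gap: 25.1
grip_force: 29.8
```

apply_moves --series "0 0 0.005 0 1; 0 0 0 0 1; 0 0 0 0 1; 0 0 0 0 1"

```text
time: 7.88
tool_pos: [538.5, 208.3, 98.3]
tcp_rot: [180.0, -0.0, 81.1]
ft_force: [1.0, -0.5, -0.1]
finger_gap: 25.0
grip_force: 29.9
```

apply_moves --series "0 0 0.003 0 1; 0 0 0 0 1; 0 0 0 0 1; 0 0 0 0 1"

```text
time: 8.22
tool_pos: [538.5, 208.3, 97.4]
tcp_rot: [180.0, -0.0, 81.1]
ft_force: [2.0, -0.6, 0.2]
finger_gap: 25.0
grip_force: 30.0
```

apply_moves --series "0 0 0 0 1; 0 0 0 0 1"

```text
time: 8.38
tool_pos: [538.5, 208.3, 97.3]
tcp_rot: [180.0, -0.0, 81.1]
ft_force: [1.8, 0.2, 1.3]
finger_gap: 25.0
grip_force: 30.0
```

apply_moves --series "0 0.003 0 0 1; 0 0 0 0 1; 0 0 0 0 0.38; 0 0 0 0 0.36; 0 0 0 0 0.33" --squeeze 20

```text
time: 8.8
tool_pos: [539.0, 208.1, 97.0]
tcp_rot: [-180.0, 0.0, 81.1]
ft_force: [-0.3, -0.1, -0.1]
finger_gap: 28.6
grip_force: 0.0
```

apply_moves --series "0 0 0 0 0.3; 0 0 0 0 0.25; 0 0 0 0 0.1; 0 0 0 0 0; 0 0 0 0 -0.1"

```text
time: 9.22
tool_pos: [539.2, 208.1, 97.2]
tcp_rot: [180.0, -0.0, 81.1]
ft_force: [0.9, 0.8, 0.2]
finger_gap: 47.0
grip_force: 0.0
```

apply_moves --series "0 0 0 0 -0.2; 0 0 0 0 -0.2; 0 0 0 0 -0.2"

```text
time: 9.47
tool_pos: [539.2, 208.1, 97.2]
tcp_rot: [180.0, -0.0, 81.1]
ft_force: [-0.2, -0.6, 0.2]
finger_gap: 51.2
grip_force: 0.0
```

apply_moves --series "0 0 -0.02 0 -0.2; 0 0 -0.06 0 -0.2; 0 0 -0.11 0 -0.2; 0 0 -0.12 0 -0.2; 0 0 -0.12 0 -0.2"

```text
time: 9.88
tool_pos: [538.5, 207.9, 227.5]
tcp_rot: [-179.9, 0.0, 81.1]
ft_force: [1.3, 0.4, 0.7]
finger_gap: 51.4
grip_force: 0.0
```

apply_moves --series "0 0 -0.06 0 -1; -0.05 -0.0026 -0.02 0 -1; -0.09 -0.0048 0 0 -1; -0.135 -0.0071 0 0 -1; -0.135 -0.0071 0 0 -1"

```text
time: 10.3
tool_pos: [512.8, 86.4, 249.6]
tcp_rot: [-180.0, 0.0, 81.2]
ft_force: [0.1, 0.2, 0.9]
finger_gap: 85.1
grip_force: 0.0
```

apply_moves --series "-0.135 -0.0071 0 0 -1; -0.135 -0.0071 0 0 -1; -0.135 -0.0071 0 0 -1; -0.135 -0.0071 0 0 -1; -0.135 -0.0071 0 0 -1"

```text
time: 10.72
tool_pos: [470.4, -112.9, 249.6]
tcp_rot: [-180.0, 0.0, 81.1]
ft_force: [0.5, 0.4, 0.5]
finger_gap: 85.3
grip_force: 0.0
```

apply_moves --series "-0.135 -0.0071 0 0 -1; -0.135 -0.0071 0 0 -1; -0.135 -0.0071 0 0 -1; -0.135 -0.0071 0 0 -1; -0.09 -0.0048 0 0 -1"

```text
time: 11.13
tool_pos: [430.8, -299.3, 249.4]
tcp_rot: [-179.9, 0.0, 81.0]
ft_force: [0.9, -0.0, -0.4]
finger_gap: 85.4
grip_force: 0.0
```

apply_moves --series "-0.05 -0.0026 0 0 -1; -0.02 -0.001 0 0 -1; 0 0 0 0 -1; 0 0 0 0 -1"

```text
time: 11.47
tool_pos: [428.5, -316.0, 249.7]
tcp_rot: [-180.0, -0.1, 81.1]
ft_force: [-1.0, -0.6, 0.7]
finger_gap: 85.3
grip_force: 0.0
```

```bash
python3 -c "
from h import *
mv([428.3,-317,73],81.1);t=snap('top');np.savez('top1.npz',**t)
b=cv2.resize(t['frame'][130:280,160:440],None,fx=2.5,fy=2.5)
cv2.imwrite('pics/p2.png',b)
P=np.array([pt(t,u,v) for v in range(190,225) for u in range(190,225)]);P=P[(P[:,2]>115)&(P[:,2]<145)];print(len(P),P.mean(0),np.median(P[:,2]))"
```

```text
t 11.47 pos [ 428.5 -316.   249.7] rot [-1.80e+02 -1.00e-01  8.11e+01] F [-1.  -0.6  0.7] gap 85.3 tool mm [-1.100e+00  1.000e-01  1.767e+02] units [-3.800e-03  4.000e-04  5.889e-01] rows 4.2
twist deg 0.0 units 0.0
83 [537.72057796 202.21691351 127.76413982] 128.18242809767253
```

View pics/p2.png

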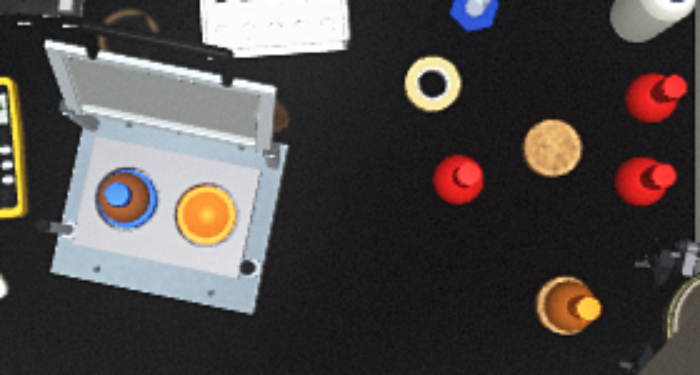

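The blue flask sits in its cup at picture (117,194), and the orange one is still on its ring at (587,307).

apply_moves --series "-0.003 0 0.1 0 -1; 0 0 0.12 0 -1; 0 0 0.12 0 -1; 0 0 0.12 0 -1; 0 0 0.08 0 -1"

```text
time: 11.93
tool_pos: [427.8, -314.6, 84.7]
tcp_rot: [-179.8, -0.1, 81.3]
ft_force: [0.5, -0.7, -0.6]
finger_gap: 85.3
grip_force: 0.0
```

apply_moves --series "0 0 0.035 0 -1; 0 0 0.012 0 -0.3; 0 0 0 0 0; 0 0 0 0 0.2; 0 0 0 0 1" --squeeze 25

```text
time: 12.35
tool_pos: [430.2, -318.6, 76.6]
tcp_rot: [179.8, 0.1, 81.2]
ft_force: [0.2, 0.1, -0.6]
finger_gap: 38.6
grip_force: 0.0
```

apply_moves --series "0 0 0 0 1; 0 0 0 0 1; 0 0 0 0 1; 0 0 0 0 1; 0 0 0 0 1"

```text
time: 12.77
tool_pos: [429.5, -318.6, 76.2]
tcp_rot: [179.9, 0.1, 81.1]
ft_force: [-2.7, 1.1, 6.9]
finger_gap: 25.5
grip_force: 25.2
```

```bash
python3 -c "
from h import *
mv([428.3,-317,250],81.1);t=np.load('top1.npz')
print(pt(t,206.5,207.3,z=129))"
```

```text
t 12.77 pos [ 429.5 -318.6   76.2] rot [1.799e+02 1.000e-01 8.110e+01] F [-2.7  1.1  6.9] gap 25.5 tool mm [   1.1   -1.  -173.8] units [ 0.0035 -0.0034 -0.5793] rows 4.2
twist deg 0.0 units 0.0
[537.56607647 202.20658971 129.        ]
```

apply_moves --series "0 0 -0.01 0 1; 0 0 -0.03 0 1; 0 0 -0.08 0 1; 0 0 -0.11 0 1; 0 0 -0.12 0 1" --squeeze 35

```text
time: 13.18
tool_pos: [427.6, -316.6, 179.4]
tcp_rot: [-179.9, -0.1, 81.1]
ft_force: [0.2, -0.2, -1.0]
finger_gap: 25.0
grip_force: 34.6
```

apply_moves --series "0 0 -0.11 0 1; 0 0 -0.08 0 1; 0 0 -0.04 0 1; 0 0 -0.01 0 1; 0 0 0 0 1"

```text
time: 13.6
tool_pos: [428.8, -317.7, 251.5]
tcp_rot: [179.9, 0.0, 81.1]
ft_force: [0.2, -0.3, -2.1]
finger_gap: 25.0
grip_force: 34.7
```

```bash
python3 -c "
from h import *
mv([524.9,113.5,255],81.1);t=snap('top');np.savez('top2.npz',**t)
b=cv2.resize(t['frame'][180:240,180:270],None,fx=8,fy=8,interpolation=cv2.INTER_CUBIC)
cv2.imwrite('pics/p3.png',b)
print(px(t,[538.8,208.1,55]),px(t,[538.8,208.1,129]),px(t,[538.8,208.1,93]))
"
```

```text
t 13.6 pos [ 428.8 -317.7  251.5] rot [179.9   0.   81.1] F [ 0.2 -0.3 -2.1] gap 25.0 tool mm [440.8  28.4  -3.7] units [ 1.4695  0.0947 -0.0124] rows 10.6
twist deg 0.0 units 0.0
[209.20672795 208.79834835] [204.35197439 206.78476473] [206.79658733 207.7987055 ]
```

View pics/p3.png

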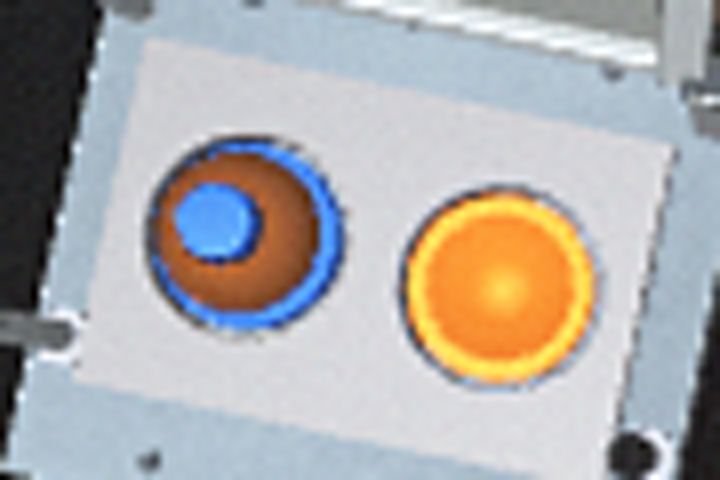

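The blue flask is centred (bulb at crop (237,231)) but leans about 4° towards the orange cup (cap at (215,220)). It probably swung during the carry. I'll carry the orange one more softly and straighten the blue one afterwards.

apply_moves --series "0.01 0.0006 0 0 1; 0.02 0.0013 0 0 1; 0.035 0.0023 0 0 1; 0.05 0.0032 0 0 1; 0.065 0.0042 0 0 1"

```text
time: 14.07
tool_pos: [440.1, -263.7, 250.0]
tcp_rot: [-179.9, -0.0, 81.1]
ft_force: [0.7, 0.9, -1.2]
finger_gap: 25.0
grip_force: 34.7
```

apply_moves --series "0.0793 0.0051 0 0 1; 0.0793 0.0051 0 0 1; 0.0793 0.0051 0 0 1; 0.0793 0.0051 0 0 1; 0.0793 0.0051 0 0 1"

```text
time: 14.48
tool_pos: [466.0, -146.1, 250.2]
tcp_rot: [-179.9, -0.0, 81.2]
ft_force: [0.8, 0.1, -1.9]
finger_gap: 24.9
grip_force: 34.7
```

apply_moves --series "0.0793 0.0051 0 0 1; 0.0793 0.0051 0 0 1; 0.0793 0.0051 0 0 1; 0.0793 0.0051 0 0 1; 0.0793 0.0051 0 0 1"

```text
time: 14.9
tool_pos: [491.7, -29.8, 250.3]
tcp_rot: [-179.9, -0.0, 81.2]
ft_force: [0.2, -0.6, -1.9]
finger_gap: 24.9
grip_force: 34.7
```

apply_moves --series "0.0793 0.0051 0 0 1; 0.0793 0.0051 0 0 1; 0.0793 0.0051 0 0 1; 0.0793 0.0051 0 0 1; 0.065 0.0042 0 0 1"

```text
time: 15.32
tool_pos: [516.5, 82.7, 250.2]
tcp_rot: [-179.9, -0.0, 81.2]
ft_force: [-0.7, 0.5, -1.0]
finger_gap: 25.1
grip_force: 34.7
```

apply_moves --series "0.05 0.0032 0 0 1; 0.035 0.0023 0 0 1; 0.02 0.0013 0 0 1; 0.01 0.0006 0 0 1; 0 0 0 0 1"

```text
time: 15.73
tool_pos: [524.5, 114.2, 250.8]
tcp_rot: [-180.0, 0.0, 81.2]
ft_force: [-0.0, -0.2, -0.6]
finger_gap: 25.1
grip_force: 34.7
```

```bash
python3 -c "
from h import *
mv([524.9,113.5,105],81.1)"
```

```text
t 15.73 pos [524.5 114.2 250.8] rot [-180.     0.    81.2] F [-0.  -0.2 -0.6] gap 25.1 tool mm [ -0.6   0.6 145.8] units [-0.0019  0.0021  0.4859] rows 3.5
twist deg 0.1 units 0.001
```

apply_moves --series "-0.002 0.002 0.03 0 1; 0 0 0.06 0 1; 0 0 0.08 0 1; 0 0 0.08 0 1; 0 0 0.08 0 1"

```text
time: 16.15
tool_pos: [525.0, 112.1, 150.6]
tcp_rot: [180.0, 0.0, 81.1]
ft_force: [0.2, 0.5, -1.8]
finger_gap: 25.0
grip_force: 34.7
```

apply_moves --series "0 0 0.07 0 1; 0 0 0.045 0 1; 0 0 0.025 0 1; 0 0 0.01 0 1; 0 0 0 0 1"

```text
time: 16.57
tool_pos: [524.9, 112.6, 106.5]
tcp_rot: [-179.9, 0.0, 81.1]
ft_force: [1.2, -0.8, -0.8]
finger_gap: 25.1
grip_force: 34.7
```

apply_moves --series "0 0 0 0 1; 0 0 0 0 1; 0 0 0 0 1"

```text
time: 16.82
tool_pos: [526.1, 113.3, 108.4]
tcp_rot: [179.9, -0.0, 81.1]
ft_force: [-0.6, 0.5, -1.1]
finger_gap: 25.2
grip_force: 34.7
```

```bash
python3 -c "
from h import *
mv([524.9,113.5,100],81.1)"
```

```text
t 16.82 pos [526.1 113.3 108.4] rot [179.9  -0.   81.1] F [-0.6  0.5 -1.1] gap 25.2 tool mm [ 0.  -1.3  8.4] units [ 0.0001 -0.0042  0.028 ] rows 0.2
twist deg 0.0 units 0.0
```

apply_moves --series "0 -0.004 0.01 0 1; 0 0 0.01 0 1; 0 0 0.003 0 1; 0 0 0 0 1; 0 0 0 0 1"

```text
time: 17.23
tool_pos: [523.9, 113.4, 100.0]
tcp_rot: [-180.0, 0.0, 81.1]
ft_force: [0.2, -0.3, -1.4]
finger_gap: 24.9
grip_force: 34.7
```

apply_moves --series "0 0 0.005 0 1; 0 0 0 0 1; 0 0 0 0 1; 0 0 0 0 1"

```text
time: 17.57
tool_pos: [524.1, 113.3, 98.8]
tcp_rot: [180.0, 0.0, 81.1]
ft_force: [-0.3, 0.1, -0.3]
finger_gap: 24.7
grip_force: 34.9
```

apply_moves --series "0 0 0.003 0 1; 0 0 0 0 1; 0 0 0 0 1; 0 0 0 0 1"

```text
time: 17.9
tool_pos: [524.1, 113.4, 97.9]
tcp_rot: [180.0, -0.0, 81.1]
ft_force: [-0.5, -1.3, -0.2]
finger_gap: 25.0
grip_force: 34.9
```

apply_moves --series "0 0 0 0 1; 0 0 0 0 1"

```text
time: 18.07
tool_pos: [524.1, 113.4, 97.9]
tcp_rot: [180.0, 0.0, 81.1]
ft_force: [-0.7, -0.4, -0.3]
finger_gap: 25.0
grip_force: 34.9
```

apply_moves --series "0 0 0.001 0 1; 0 0 0 0 1; 0 0 0 0 0.38; 0 0 0 0 0.36; 0 0 0 0 0.33" --squeeze 20

```text
time: 18.48
tool_pos: [524.1, 113.5, 97.5]
tcp_rot: [180.0, -0.0, 81.1]
ft_force: [0.3, 1.0, 0.6]
finger_gap: 28.6
grip_force: 0.0
```

apply_moves --series "0 0 0 0 0.3; 0 0 0 0 0.25; 0 0 0 0 0.1; 0 0 0 0 0; 0 0 0 0 -0.1"

```text
time: 18.9
tool_pos: [524.0, 113.4, 97.5]
tcp_rot: [-180.0, -0.0, 81.1]
ft_force: [0.4, -0.0, -0.6]
finger_gap: 47.1
grip_force: 0.0
```

apply_moves --series "0 0 -0.02 0 -0.15; 0 0 -0.06 0 -0.15; 0 0 -0.11 0 -0.15; 0 0 -0.12 0 -0.15; 0 0 -0.12 0 -0.15"

```text
time: 19.32
tool_pos: [523.4, 113.3, 227.9]
tcp_rot: [-179.9, 0.0, 81.1]
ft_force: [1.3, 0.1, 0.9]
finger_gap: 48.8
grip_force: 0.0
```

apply_moves --series "-0.1 0 -0.02 0 -0.15; -0.13 0 0 0 -0.15; -0.13 0 0 0 -0.15; -0.13 0 0 0 -0.15; -0.1 0 0 0 -0.15"

```text
time: 19.73
tool_pos: [496.1, -63.9, 233.3]
tcp_rot: [179.9, 0.0, 81.1]
ft_force: [1.1, -0.3, -0.7]
finger_gap: 49.0
grip_force: 0.0
```

```bash
python3 -c "
from h import *
mv([539.3,208.,250],81.1);t=snap('top');np.savez('top3.npz',**t)
b=cv2.resize(t['frame'][130:240,175:275],None,fx=5,fy=5,interpolation=cv2.INTER_CUBIC)
cv2.imwrite('pics/p4.png',b)
for p in([538.8,208.1],[524.6,113.4]):print([px(t,[*p,z]) for z in(55,129)])
"
```

```text
t 19.73 pos [496.1 -63.9 233.3] rot [179.9   0.   81.1] F [ 1.1 -0.3 -0.7] gap 49.0 tool mm [275.3   0.7 -16.9] units [ 0.9176  0.0023 -0.0563] rows 6.6
twist deg 0.0 units 0.0
[array([209.20672795, 208.79834835]), array([204.35197439, 206.78476473])]
[array([241.56247562, 214.61090073]), array([238.99106988, 213.00631442])]
```

View pics/p4.png

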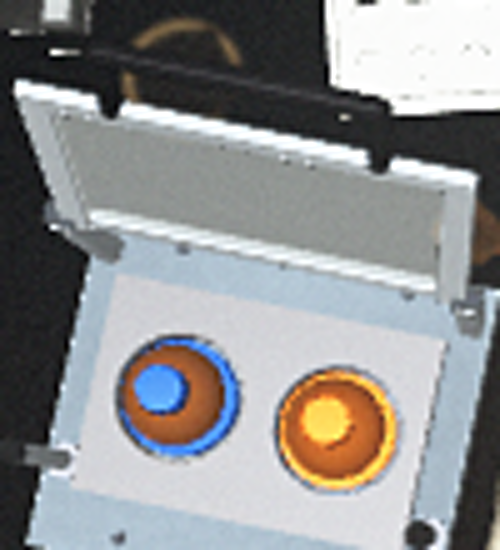

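Orange is close to upright, with its cap at crop (325,419). Blue leans towards -y, with its cap at (161,388). I'll straighten it by closing the jaws loosely across the stand's y, without squeezing.

apply_moves --series "0.06 0 -0.056 -0.0604 -0.15; 0 0 0 -0.0604 -0.15; 0 0 0 -0.0604 -0.15; 0 0 0 -0.0604 -0.15; 0 0 0 -0.0604 -0.15"

```text
time: 20.2
tool_pos: [499.6, -43.7, 250.0]
tcp_rot: [180.0, 0.0, 116.1]
ft_force: [-0.2, -0.8, -0.6]
finger_gap: 49.4
grip_force: 0.0
```

apply_moves --series "0 0 0 -0.0604 -0.15; 0 0 0 -0.0604 -0.15; 0 0 0 -0.0604 -0.15; 0 0 0 -0.0604 -0.15; 0 0 0 -0.0604 -0.15"

```text
time: 20.62
tool_pos: [499.5, -43.6, 249.8]
tcp_rot: [180.0, 0.0, 150.7]
ft_force: [-1.0, -0.4, 0.5]
finger_gap: 49.1
grip_force: 0.0
```

apply_moves --series "0 0 0 -0.0604 -0.15; 0 0 0 -0.0604 -0.15; 0 0 0 -0.0604 -0.15; 0 0 0 0 -0.15; 0 0 0 0 -0.15"

```text
time: 21.03
tool_pos: [499.5, -43.7, 249.7]
tcp_rot: [180.0, 0.0, 170.9]
ft_force: [0.3, -0.1, 0.7]
finger_gap: 48.9
grip_force: 0.0
```

```bash
python3 -c "
from h import *
mv([539.,208.1,99],171.1)"
```

```text
t 21.03 pos [499.5 -43.7 249.7] rot [180.    0.  170.9] F [ 0.3 -0.1  0.7] gap 48.9 tool mm [  0.9 254.8 150.7] units [0.0031 0.8495 0.5023] rows 7.1
twist deg -0.2 units -0.002
```

apply_moves --series "0.003 0.06 0 -0.002 -0.15; 0 0.12 0 0 -0.15; 0 0.12 0 0 -0.15; 0 0.12 0 0 -0.15; 0 0.12 0 0 -0.15"

```text
time: 21.45
tool_pos: [523.2, 118.1, 249.7]
tcp_rot: [180.0, 0.0, 171.0]
ft_force: [0.9, -0.4, 0.5]
finger_gap: 49.1
grip_force: 0.0
```

apply_moves --series "0 0.12 0 0 -0.15; 0 0.12 0 0 -0.15; 0 0.05 0 0 -0.15; 0 0.02 0 0 -0.15; 0 0 0 0 -0.15"

```text
time: 21.87
tool_pos: [537.0, 209.3, 249.1]
tcp_rot: [-180.0, -0.0, 171.3]
ft_force: [-0.4, -0.1, -0.5]
finger_gap: 49.1
grip_force: 0.0
```

apply_moves --series "0 0 0 0 -0.15; 0 0 0 0 -0.15; 0 0 0 0 -0.15"

```text
time: 22.12
tool_pos: [537.2, 207.0, 249.5]
tcp_rot: [-180.0, 0.0, 171.2]
ft_force: [-1.0, -0.1, -0.7]
finger_gap: 49.0
grip_force: 0.0
```

```bash
python3 -c "
from h import *
mv([539.,208.1,99],171.1)"
```

```text
t 22.12 pos [537.2 207.  249.5] rot [-180.     0.   171.2] F [-1.  -0.1 -0.7] gap 49.0 tool mm [ -1.5   1.4 150.5] units [-0.0051  0.0047  0.5015] rows 3.6
twist deg 0.1 units 0.001
```

apply_moves --series "-0.005 0.004 0.06 0 -0.15; 0 0 0.1 0 -0.15; 0 0 0.11 0 -0.15; 0 0 0.1 0 -0.15; 0 0 0.07 0 -0.15"

```text
time: 22.53
tool_pos: [537.5, 207.8, 114.3]
tcp_rot: [-179.9, -0.1, 171.2]
ft_force: [-1.3, -0.3, -1.0]
finger_gap: 49.0
grip_force: 0.0
```

apply_moves --series "0 0 0.04 0 -0.15; 0 0 0.015 0 -0.15; 0 0 0.005 0 -0.15; 0 0 0 0 -0.15; 0 0 0 0 -0.15"

```text
time: 22.95
tool_pos: [540.1, 209.7, 101.3]
tcp_rot: [179.9, 0.2, 171.3]
ft_force: [-0.6, 0.4, 0.4]
finger_gap: 49.3
grip_force: 0.0
```

```bash
python3 -c "
from h import *
mv([539.,208.1,99],171.1)"
```

```text
t 22.95 pos [540.1 209.7 101.3] rot [179.9   0.2 171.3] F [-0.6  0.4  0.4] gap 49.3 tool mm [ 0.9 -1.7  2.3] units [ 0.0029 -0.0057  0.0078] rows 0.1
twist deg 0.2 units 0.002
```

Now I close slowly to just wider than the cap.

apply_moves --series "0.002 -0.002 0.003 0 0.1; 0 0 0 0 0.2; 0 0 0 0 0.25; 0 0 0 0 0.28; 0 0 0 0 0.3"

```text
time: 23.37
tool_pos: [538.2, 209.0, 98.7]
tcp_rot: [180.0, 0.0, 171.3]
ft_force: [-0.0, -0.4, 0.8]
finger_gap: 29.6
grip_force: 0.1
```

apply_moves --series "0 0 0 0 0.32; 0 0 0 0 0.34; 0 0 0 0 0.36; 0 0 0 0 0.37; 0 0 0 0 0.38"

```text
time: 23.78
tool_pos: [538.1, 208.9, 98.4]
tcp_rot: [-180.0, -0.0, 171.3]
ft_force: [-1.0, -0.7, 0.9]
finger_gap: 26.3
grip_force: 0.3
```

apply_moves --series "0 0 0 0 0.38; 0 0 0 0 0.38; 0 0 0 0 0.38; 0 0 0 0 0.38"

```text
time: 24.12
tool_pos: [538.1, 209.0, 98.4]
tcp_rot: [-180.0, -0.0, 171.3]
ft_force: [-0.3, -0.4, 0.8]
finger_gap: 26.1
grip_force: 0.3
```

apply_moves --series "0 0 0 0 0.36; 0 0 0 0 0.34; 0 0 0 0 0.32; 0 0 0 0 0.28; 0 0 0 0 0.2"

```text
time: 24.53
tool_pos: [538.0, 209.0, 98.4]
tcp_rot: [180.0, -0.0, 171.3]
ft_force: [-0.0, 0.2, 0.2]
finger_gap: 34.1
grip_force: 0.0
```

apply_moves --series "0 0 0 0 0.1; 0 0 0 0 0; 0 0 0 0 -0.1; 0 0 -0.01 0 -0.15; 0 0 -0.05 0 -0.15"

```text
time: 24.95
tool_pos: [536.1, 208.4, 113.9]
tcp_rot: [-179.9, -0.3, 171.3]
ft_force: [-0.6, -0.8, -0.5]
finger_gap: 48.8
grip_force: 0.0
```

apply_moves --series "0 0 -0.1 0 -0.15; 0 0 -0.13 0 -0.15; 0 0 -0.13 0 -0.15; 0 0 -0.1 0 -0.15; 0 -0.1 -0.01 0.0604 -0.15"

```text
time: 25.37
tool_pos: [536.6, 183.2, 265.9]
tcp_rot: [179.6, 0.6, 164.7]
ft_force: [1.9, 0.5, 0.6]
finger_gap: 49.3
grip_force: 0.0
```

apply_moves --series "0 -0.12 0 0 -0.15; 0 -0.13 0 0 -0.15; 0 -0.13 0 0 -0.15; 0 -0.13 0 0 -0.15; 0 -0.12 0 0 -0.15"

```text
time: 25.78
tool_pos: [481.9, -4.4, 257.8]
tcp_rot: [-180.0, 0.0, 164.4]
ft_force: [0.8, -0.5, -0.5]
finger_gap: 49.4
grip_force: 0.0
```

```bash
cat >m.py <<'E'
from h import *
np.set_printoptions(precision=1,suppress=True)
mv([670,139,360],81.1);t=snap('top')
f=t['frame'];hsv=cv2.cvtColor(f,cv2.COLOR_BGR2HSV)
for nm,p,u0,u1 in(('b',[538.8,208.1],195,225),('o',[524.6,113.4],228,258)):
    P=np.array([[*pt(t,u,v),u,v] for v in range(192,230) for u in range(u0,u1)])
    P=P[(P[:,2]>118)&(P[:,2]<140)];c=P.mean(0)
    print(nm,len(P),c,'expect px',px(t,[*p,129]))
b=cv2.resize(f[125:240,175:275],None,fx=5,fy=5,interpolation=cv2.INTER_CUBIC)
cv2.imwrite('pics/p5.png',b)
E
python3 m.py
```

```text
t 25.78 pos [481.9  -4.4 257.8] rot [-180.     0.   164.4] F [ 0.8 -0.5 -0.5] gap 49.4 tool mm [-142.7  188.6 -102.1] units [-0.5  0.6 -0.3] rows 6.2
twist deg 83.3 units 0.727
b 80 [540.4 205.4 128.5 205.4 206.2] expect px [204.4 206.8]
o 10 [524.3 122.  129.6 235.8 213. ] expect px [239. 213.]
```

View pics/p5.png

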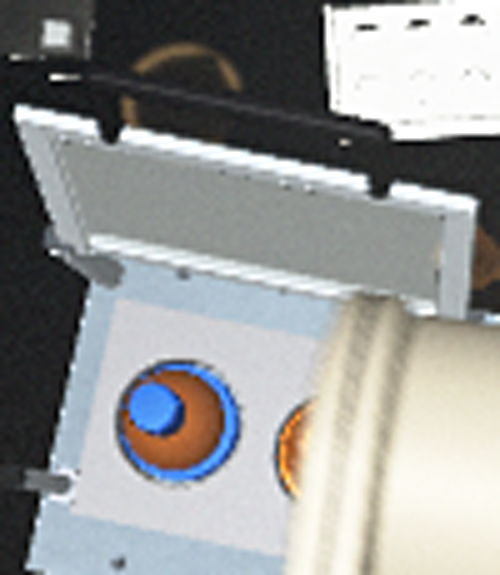

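Blue now stands within about 2° of upright, with its cap at crop (155,408). The bar runs from about (100,78) to (390,132). I'll fix its pose from the depth image.

```bash
python3 - <<'E'
from h import *
np.set_printoptions(precision=1,suppress=True)
t=np.load('top3.npz');m=np.array([532,160.7]);d=np.array([.154,.988]);x=np.array([.988,-.154])
P=np.array([pt(t,u,v) for v in range(125,175) for u in range(180,262) if t['depth'][v,u]>0])
L=np.c_[(P[:,:2]-m)@x,(P[:,:2]-m)@d,P[:,2]]
k=(L[:,2]>200)&(abs(L[:,1])<110)
# cover plane: middle region; and bar: far end
A=L[k];q=np.degrees(np.arctan2(A[:,2]-143,80-A[:,0]));r=np.hypot(A[:,2]-143,80-A[:,0])
print(len(A))
for lo in range(60,200,10):
    i=(r>=lo)&(r<lo+10)
    if i.any(): print(lo,i.sum(),np.median(q[i]),A[i,1].min(),A[i,1].max(),A[i,1].mean())
i=r>172;print(np.median(A[i],0),np.median(q[i]),np.median(r[i]))
E
```

```text
1681
60 106 104.71715987339809 -50.68685647487126 107.19890214067273 27.916105035902685
70 132 104.8709198729515 -78.57901648197196 109.43080034698174 16.05965083858356
80 142 105.05207138210898 -93.91429433170109 108.33993430096712 10.172961576993616
90 140 105.2747389701351 -94.1427919249361 109.30992846345767 6.950098809543179
100 151 105.31180722328607 -93.86120223840211 107.67331448081781 6.877944940813679
110 160 105.4540865086322 -93.74179874186166 105.34057169768074 2.6854783395346002
120 98 105.11961125976042 -93.82898182814931 104.67203302426606 14.092530908398007
130 309 105.65516166941683 -93.78196366788066 103.57247995291627 3.2484883384961294
140 33 105.1405549786026 -72.22058490513511 102.47552816219445 22.247055772448185
150 25 104.97938522920087 -72.32202063727371 66.701102545905 3.8010850763509763
160 23 104.94060817528002 -72.27570301341841 65.20602531183665 -6.743503641730838
170 19 105.21048967658366 -72.3614908032988 64.36751612494157 -0.32473353855727427
180 199 105.44408088282772 -72.63639101309235 67.27541671830085 -4.553149298494273
190 137 106.34833265520051 -67.60441407728072 65.38410983228052 -2.1164371812643354
[131.5  -4.3 324.7] 105.77103745428224 189.50060034453637
```

apply_moves --series "0 0 -0.06 0.0606 -0.15; 0 0 -0.08 0.0606 -0.15; 0 0 -0.08 0.0606 -0.15; 0 0 -0.08 0.0606 -0.15; 0 0 -0.08 0.0606 -0.15"

```text
time: 26.25
tool_pos: [482.6, -2.8, 372.9]
tcp_rot: [180.0, 0.0, 129.3]
ft_force: [0.8, 0.1, 0.6]
finger_gap: 49.1
grip_force: 0.0
```

apply_moves --series "0 0 -0.05 0.0606 -0.15; 0 0 0 0.0606 -0.15; 0 0 0 0.0606 -0.15; 0 0 0 0.0606 -0.15; 0 0 0 0.0606 -0.15"

```text
time: 26.67
tool_pos: [482.8, -2.7, 386.9]
tcp_rot: [180.0, 0.0, 94.6]
ft_force: [-0.2, -0.1, 0.1]
finger_gap: 48.9
grip_force: 0.0
```

apply_moves --series "0 0 0 0.0606 -0.15; 0 0 0 0.0606 -0.15; 0 0 0 0 -0.15; 0 0 0 0 -0.15"

```text
time: 27.0
tool_pos: [482.8, -2.7, 386.6]
tcp_rot: [180.0, -0.0, 81.3]
ft_force: [0.7, -0.7, 0.3]
finger_gap: 48.9
grip_force: 0.0
```

```bash
python3 -c "
from h import *
mv([661,140.6,380],81.1)"
```

```text
t 27.0 pos [482.8  -2.7 386.6] rot [180.   -0.   81.3] F [ 0.7 -0.7  0.3] gap 48.9 tool mm [168.6 154.5   6.7] units [0.562  0.5151 0.0223] rows 5.5
twist deg 0.2 units 0.002
```

apply_moves --series "0.04 0.037 0 0.002 -0.15; 0.08 0.0735 0 0 -0.15; 0.08 0.0735 0 0 -0.15; 0.08 0.0735 0 0 -0.15; 0.08 0.0735 0 0 -0.15"

```text
time: 27.42
tool_pos: [599.0, 89.2, 386.5]
tcp_rot: [180.0, -0.0, 81.1]
ft_force: [-0.4, -0.4, 0.7]
finger_gap: 49.5
grip_force: 0.0
```

apply_moves --series "0.08 0.0735 0 0 -0.15; 0.08 0.0735 0 0 -0.15; 0.042 0.037 0 0 -0.15; 0 0 0 0 -0.15; 0 0 0 0 -0.15"

```text
time: 27.83
tool_pos: [662.3, 139.8, 385.1]
tcp_rot: [-179.9, 0.0, 81.1]
ft_force: [-0.2, -0.9, 0.0]
finger_gap: 49.1
grip_force: 0.0
```

```bash
python3 -c "
from h import *
mv([661,140.6,302],81.1)"
```

```text
t 27.83 pos [662.3 139.8 385.1] rot [-179.9    0.    81.1] F [-0.2 -0.9  0. ] gap 49.1 tool mm [ 0.7 -1.2 83.1] units [ 0.0023 -0.0041  0.2771] rows 2.0
twist deg 0.0 units 0.0
```

apply_moves --series "0.002 -0.003 0.05 0 -0.15; 0 0 0.07 0 -0.15; 0 0 0.07 0 -0.15; 0 0 0.05 0 -0.15; 0 0 0.025 0 -0.15"

```text
time: 28.25
tool_pos: [659.8, 138.8, 304.8]
tcp_rot: [-179.8, 0.1, 80.9]
ft_force: [-1.4, 1.1, -0.6]
finger_gap: 49.1
grip_force: 0.0
```

apply_moves --series "0 0 0.01 0 -0.15; 0 0 0 0 0.2; 0 0 0 0 0.4; 0 0 0 0 0.5; 0 0 0 0 0.6"

```text
time: 28.67
tool_pos: [661.8, 140.0, 305.5]
tcp_rot: [179.9, -0.0, 80.9]
ft_force: [0.2, 1.0, 0.4]
finger_gap: 17.1
grip_force: 0.0
```

apply_moves --series "0 0 0 0 0.65; 0 0 0 0 0.7; 0 0 0 0 1; 0 0 0 0 1; 0 0 0 0 1" --squeeze 20

```text
time: 29.08
tool_pos: [662.0, 139.9, 305.0]
tcp_rot: [179.9, -0.0, 80.8]
ft_force: [4.1, -0.7, 5.8]
finger_gap: 11.5
grip_force: 19.7
```

```bash
python3 -c "
from h import *
mv([661,140.6,302],81.1)"
```

```text
t 29.08 pos [662.  139.9 305. ] rot [179.9  -0.   80.8] F [ 4.1 -0.7  5.8] gap 11.5 tool mm [ 0.5 -1.1  3. ] units [ 0.0018 -0.0036  0.0101] rows 0.1
twist deg -0.3 units -0.002
```

```bash
cat >arc.py <<'E'
from h import *
import sys
# args: list of angles; prints rows from successive angles
def rows(a):
    a=np.radians(a);x=-185*np.cos(a)/300;z=185*np.sin(a)/300
    return [f"0 {i:.4f} {-j:.4f} 0 1" for i,j in zip(np.diff(x),np.diff(z))]
def where():
    s=sense();p=s['tool_pos'];l=(p[:2]-[532,160.7])@np.array([.988,-.154])-80
    b=p[2]+15.7-143
    print('q est',np.degrees(np.arctan2(b,-l)).round(2),'r',np.hypot(b,l).round(1),'lat',((p[:2]-[532,160.7])@np.array([.154,.988])).round(1),p.round(1),s['ft_force'].round(1),s['wrist_torque'].round(2),s['finger_gap'])
if __name__=='__main__':
    where();r=rows(eval(sys.argv[1]))
    for i in range(0,len(r),5): print('; '.join(r[i:i+5]))
E
python3 arc.py "[106.2,105.2,103.2,100.2,97,94,91,88,85,82,79,76,73,70,67,64,61,58,55,52,50]"
```

```text
q est 106.19 r 185.1 lat -0.5 [662.  139.9 305. ] [ 4.1 -0.7  5.8] [-0.06 -0.54 -0.12] 11.48259481576621
0 -0.0104 -0.0029 0 1; 0 -0.0209 -0.0053 0 1; 0 -0.0316 -0.0065 0 1; 0 -0.0340 -0.0051 0 1; 0 -0.0321 -0.0031 0 1
0 -0.0323 -0.0014 0 1; 0 -0.0323 0.0003 0 1; 0 -0.0322 0.0020 0 1; 0 -0.0321 0.0037 0 1; 0 -0.0318 0.0053 0 1
0 -0.0315 0.0070 0 1; 0 -0.0311 0.0086 0 1; 0 -0.0306 0.0102 0 1; 0 -0.0300 0.0118 0 1; 0 -0.0294 0.0134 0 1
0 -0.0286 0.0149 0 1; 0 -0.0278 0.0164 0 1; 0 -0.0269 0.0178 0 1; 0 -0.0260 0.0192 0 1; 0 -0.0167 0.0135 0 1
```

apply_moves --series "0 -0.0104 -0.0029 0 1; 0 -0.0209 -0.0053 0 1; 0 -0.0316 -0.0065 0 1; 0 -0.0340 -0.0051 0 1; 0 -0.0321 -0.0031 0 1" --squeeze 25

```text
time: 29.5
tool_pos: [623.1, 146.6, 311.3]
tcp_rot: [179.9, -0.1, 80.9]
ft_force: [3.9, 2.2, 2.7]
finger_gap: 10.8
grip_force: 25.4
```

```bash
python3 arc.py "[94,93]"
```

```text
q est 93.8 r 184.4 lat 0.2 [623.1 146.6 311.3] [3.9 2.2 2.7] [ 0.27 -0.79 -0.13] 10.80417745082542
0 -0.0107 -0.0007 0 1
```

Tracking is good, so I continue down the arc.

apply_moves --series "0 -0.0323 -0.0014 0 1; 0 -0.0323 0.0003 0 1; 0 -0.0322 0.0020 0 1; 0 -0.0321 0.0037 0 1; 0 -0.0318 0.0053 0 1"

```text
time: 29.92
tool_pos: [575.3, 154.9, 308.2]
tcp_rot: [179.9, -0.1, 80.9]
ft_force: [2.9, 5.7, 1.1]
finger_gap: 10.9
grip_force: 25.5
```

apply_moves --series "0 -0.0315 0.0070 0 1; 0 -0.0311 0.0086 0 1; 0 -0.0306 0.0102 0 1; 0 -0.0300 0.0118 0 1; 0 -0.0294 0.0134 0 1"

```text
time: 30.33
tool_pos: [530.0, 162.4, 292.6]
tcp_rot: [180.0, -0.1, 80.9]
ft_force: [2.7, 4.8, 2.4]
finger_gap: 10.8
grip_force: 25.4
```

```bash
python3 arc.py "[64,61,58,55,52,49,46,43,40,37,34,31,28,25,22.5,20]"
```

```text
q est 63.56 r 184.6 lat 1.4 [530.  162.4 292.6] [2.7 4.8 2.4] [ 0.91 -0.69 -0.11] 10.799901891824174
0 -0.0286 0.0149 0 1; 0 -0.0278 0.0164 0 1; 0 -0.0269 0.0178 0 1; 0 -0.0260 0.0192 0 1; 0 -0.0249 0.0205 0 1
0 -0.0238 0.0218 0 1; 0 -0.0226 0.0230 0 1; 0 -0.0214 0.0242 0 1; 0 -0.0201 0.0253 0 1; 0 -0.0187 0.0263 0 1
0 -0.0173 0.0272 0 1; 0 -0.0159 0.0281 0 1; 0 -0.0144 0.0289 0 1; 0 -0.0108 0.0246 0 1; 0 -0.0098 0.0251 0 1
```

apply_moves --series "-0.001 -0.0286 0.0149 0 1; -0.001 -0.0278 0.0164 0 1; -0.001 -0.0269 0.0178 0 1; -0.001 -0.0260 0.0192 0 1; -0.001 -0.0249 0.0205 0 1"

```text
time: 30.75
tool_pos: [490.2, 168.3, 266.1]
tcp_rot: [179.9, -0.2, 81.0]
ft_force: [3.3, 10.5, 1.2]
finger_gap: 11.3
grip_force: 25.3
```

apply_moves --series "0 -0.0238 0.0218 0 1; 0 -0.0226 0.0230 0 1; 0 -0.0214 0.0242 0 1; 0 -0.0201 0.0253 0 1; 0 -0.0187 0.0263 0 1"

```text
time: 31.17
tool_pos: [458.5, 172.8, 229.8]
tcp_rot: [180.0, -0.2, 80.9]
ft_force: [2.9, 8.5, 2.3]
finger_gap: 10.7
grip_force: 25.1
```

```bash
python3 arc.py "[34,31,28,25,22,19,17,15,13,11.5,10,8.5,7,6,5,4]"
```

```text
q est 33.57 r 185.4 lat 0.7 [458.5 172.8 229.8] [2.9 8.5 2.3] [ 1.2  -0.6  -0.14] 10.705058145801962
0 -0.0173 0.0272 0 1; 0 -0.0159 0.0281 0 1; 0 -0.0144 0.0289 0 1; 0 -0.0129 0.0296 0 1; 0 -0.0113 0.0302 0 1
0 -0.0067 0.0205 0 1; 0 -0.0059 0.0207 0 1; 0 -0.0052 0.0209 0 1; 0 -0.0034 0.0158 0 1; 0 -0.0030 0.0159 0 1
0 -0.0026 0.0159 0 1; 0 -0.0022 0.0160 0 1; 0 -0.0012 0.0107 0 1; 0 -0.0010 0.0107 0 1; 0 -0.0008 0.0107 0 1
```

apply_moves --series "0.0015 -0.0173 0.0272 0 1; 0.0015 -0.0159 0.0281 0 1; 0.0015 -0.0144 0.0289 0 1; 0.0015 -0.0129 0.0296 0 1; 0.0015 -0.0113 0.0302 0 1"

```text
time: 31.58
tool_pos: [437.4, 176.4, 185.6]
tcp_rot: [-180.0, 0.0, 80.8]
ft_force: [0.3, -1.0, 1.6]
finger_gap: 10.9
grip_force: 25.3
```

apply_moves --series "0.0015 -0.0067 0.0205 0 1; 0.0015 -0.0059 0.0207 0 1; 0.001 -0.0052 0.0209 0 1; 0 -0.0034 0.0158 0 1; 0 -0.0030 0.0159 0 1"

```text
time: 32.0
tool_pos: [430.5, 177.8, 157.5]
tcp_rot: [-180.0, 0.1, 80.8]
ft_force: [-0.6, -4.8, 0.3]
finger_gap: 11.2
grip_force: 25.2
```

```bash
python3 arc.py "[10,8.5,7,6,5,4,3,2]"
```

```text
q est 9.36 r 185.4 lat 1.3 [430.5 177.8 157.5] [-0.6 -4.8  0.3] [-0.71 -0.29 -0.11] 11.17673127131486
0 -0.0026 0.0159 0 1; 0 -0.0022 0.0160 0 1; 0 -0.0012 0.0107 0 1; 0 -0.0010 0.0107 0 1; 0 -0.0008 0.0107 0 1
0 -0.0007 0.0107 0 1; 0 -0.0005 0.0108 0 1
```

apply_moves --series "-0.002 -0.0026 0.0159 0 1; 0 -0.0022 0.0160 0 1; 0 -0.0012 0.0107 0 1; 0 -0.0010 0.0107 0 1; 0 -0.0008 0.0107 0 1"

```text
time: 32.42
tool_pos: [428.4, 178.3, 138.8]
tcp_rot: [180.0, 0.0, 80.8]
ft_force: [0.9, -5.1, 2.0]
finger_gap: 11.4
grip_force: 25.1
```

apply_moves --series "0 -0.0004 0.008 0 1; 0 0 0.005 0 1; 0 0 0 0 1; 0 0 0 0 1"

```text
time: 32.75
tool_pos: [428.2, 178.4, 134.7]
tcp_rot: [-180.0, 0.0, 80.8]
ft_force: [2.5, -4.7, -1.4]
finger_gap: 11.0
grip_force: 24.7
```

```bash
python3 arc.py "[3,2]"
```

```text
q est 2.28 r 185.4 lat 1.5 [428.2 178.4 134.7] [ 2.5 -4.7 -1.4] [-0.72 -0.61 -0.17] 11.029116817536144
0 -0.0005 0.0108 0 1
```

apply_moves --series "-0.002 0 0.007 0 1; 0 0 0.007 0 1; 0 0 0 0 1; 0 0 0 0 1"

```text
time: 33.08
tool_pos: [428.1, 178.4, 130.7]
tcp_rot: [-180.0, -0.0, 80.9]
ft_force: [2.8, -1.2, -2.5]
finger_gap: 10.6
grip_force: 24.8
```

apply_moves --series "0 0 0.005 0 1; 0 0 0.003 0 1; 0 0 0 0 1; 0 0 0 0 1"

```text
time: 33.42
tool_pos: [428.1, 178.4, 128.5]
tcp_rot: [-180.0, -0.0, 80.9]
ft_force: [1.3, 1.7, -1.5]
finger_gap: 11.0
grip_force: 25.0
```

apply_moves --series "0 0 0.003 0 1; 0 0 0 0 1; 0 0 0 0 1"

```text
time: 33.67
tool_pos: [428.1, 178.4, 127.7]
tcp_rot: [-180.0, -0.0, 80.9]
ft_force: [-0.1, 1.3, -0.1]
finger_gap: 10.9
grip_force: 25.1
```

apply_moves --series "0 0 0.003 0 1; 0 0 0 0 1; 0 0 0 0 1"

```text
time: 33.92
tool_pos: [428.1, 178.4, 127.2]
tcp_rot: [-180.0, -0.0, 80.9]
ft_force: [-3.4, 0.6, 5.3]
finger_gap: 10.6
grip_force: 25.5
```

apply_moves --series "0 0 0.003 0 1; 0 0 0 0 1; 0 0 0 0 1"

```text
time: 34.17
tool_pos: [428.2, 178.4, 127.1]
tcp_rot: [-180.0, -0.0, 80.9]
ft_force: [-7.3, 0.4, 12.4]
finger_gap: 11.1
grip_force: 26.2
```

The cover is on its stops: the force rises at z 127. I ease off and release.

apply_moves --series "0 0 -0.003 0 1; 0 0 0 0 1; 0 0 0 0 0.7; 0 0 0 0 0.6; 0 0 0 0 0.4" --squeeze 20

```text
time: 34.58
tool_pos: [428.1, 178.0, 126.4]
tcp_rot: [-180.0, 0.0, 80.9]
ft_force: [0.1, -0.3, 0.1]
finger_gap: 25.5
grip_force: 0.0
```

apply_moves --series "0 0 0 0 0.3; 0 0 0 0 0.3; 0 0 0 0 0.3; 0 0 0 0 0.3"

```text
time: 34.92
tool_pos: [428.2, 178.2, 126.8]
tcp_rot: [-180.0, 0.0, 80.9]
ft_force: [0.5, -0.0, 0.4]
finger_gap: 29.6
grip_force: 0.0
```

apply_moves --series "0 0 -0.02 0 0.3; 0 0 -0.04 0 0.3; 0 0 -0.08 0 0.3; 0 0 -0.1 0 0.3; 0 0 -0.1 0 0.3"

```text
time: 35.33
tool_pos: [427.8, 178.1, 230.7]
tcp_rot: [-180.0, 0.0, 80.9]
ft_force: [0.5, 0.0, 1.0]
finger_gap: 29.7
grip_force: 0.0
```

apply_moves --series "-0.08 0 -0.08 0 0.3; -0.12 0 0 0 0.3; -0.13 0 0 0 0.3; -0.13 0 0 0 0.3; -0.13 0 0 0 0.3"

```text
time: 35.75
tool_pos: [399.8, 2.2, 254.6]
tcp_rot: [179.9, -0.0, 80.9]
ft_force: [1.0, -0.5, 0.6]
finger_gap: 30.0
grip_force: 0.0
```

apply_moves --series "-0.13 0 0 0 0.3; -0.13 0 0 0 0.3; -0.13 0 0 0 0.3; -0.1 0 0 0 0.3; -0.06 0 0 0 0.3"

```text
time: 36.17
tool_pos: [373.1, -162.4, 254.4]
tcp_rot: [179.9, 0.1, 80.7]
ft_force: [-0.0, 0.8, -0.4]
finger_gap: 30.0
grip_force: 0.0
```

```bash
python3 - <<'E'
from h import *
np.set_printoptions(precision=1,suppress=True)
t=snap('top');m=np.array([532,160.7]);d=np.array([.154,.988]);x=np.array([.988,-.154])
P=np.array([pt(t,u,v) for v in range(170,260) for u in range(170,280)])
L=np.c_[(P[:,:2]-m)@x,(P[:,:2]-m)@d,P[:,2]]
for lo in range(-120,90,20):
    i=(L[:,0]>=lo)&(L[:,0]<lo+20)&(abs(L[:,1])<60)&(L[:,2]>80)
    if i.any(): print(lo,i.sum(),np.median(L[i,2]))
print(sense()['tool_pos'],sense()['time'])
b=cv2.resize(t['frame'][120:270,130:440],None,fx=2.5,fy=2.5,interpolation=cv2.INTER_CUBIC)
cv2.imwrite('pics/p6.png',b)
E
```

```text
-120 197 148.18038520175025
-100 12 145.17219852934568
-80 6 146.44282019878688
-60 323 146.87101246769043
-40 335 145.2571870709089
-20 332 145.46001867246054
0 331 145.4185492460283
20 333 145.3898771298077
40 331 145.106537217378
60 329 146.227715698971
80 16 145.83837490960934
[ 372.9 -164.   254.3] 36.2167
```

View pics/p6.png

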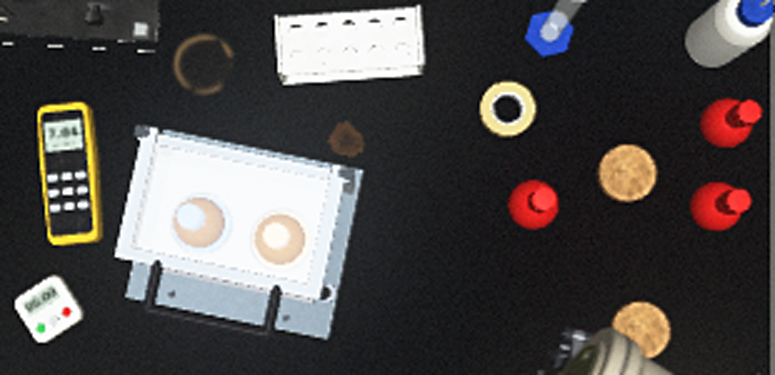

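The cover lies level at 145 mm along its whole length, and both flasks stand in their cups under it at picture (197,222) and (278,238). The loose things are where they were, and the arm is clear.

```bash
python3 -c "from bench import hand_in;print(hand_in())"
```

```text
the job is handed in; nothing more can be done
None
```

The job is handed in: both flasks sit in the cups of their cap colours, the cover is down on its front stops, the loose things were left where they were, and it took about 36 s of the 72 s. The blue flask leaned about 4° after placing, so I straightened it to within about 2° before closing the cover.

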